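# Hold a salvaged projector prism in the tester's light beam

### The job

Pluck the pale-blue glass projector prism out of its pocket in the salvage tray, touching it only on its two white frosted ends and never on the clear polished faces. Carry it to the prism tester and finish holding it still in the light path, midway between the lamp and the screen and centred on the beam, so that the light passes squarely in through one polished face and out of the opposite one; the program ends with the prism still held there, not put down. Do not knock the prism or the robot against the tester, and leave the other parts in the tray and the things on the bench where they are.

Things in the scene. Friction and masses are not known exactly. Their poses are not given: they have to be found in the camera images.
- prism_mid (a point): Centre of the wanted prism: pale-blue clear glass block 26 x 22 x 26 mm (x, y, z), 37 g. The white frosted ends, the only faces to touch, are +y and -y, 22 mm apart; +x, -x, +z, -z are polished. It starts upright (z up) in a tray pocket, its y along the tray's y, centre 25 mm and top 38 mm above the work surface: 20 mm stand proud of the tray.
- prism: The same prism; origin at the centre of its underside (13 mm below the centre).
- prism_glass: The clear glass of the same prism with its polished faces, between the frosted ends; same origin and axes as the prism. Not to be touched by the robot.
- tray: Dark grey tray fixed to the bench, 180 x 160 x 18 mm (x, y, z); origin at the centre of its underside, z up. Six pockets 30 x 26 mm (x, y), 6 mm deep, at x = -55, 0, 55 and y = -40, 40 mm; five filled, in any order. Parts sit on ledges 12 mm above the work surface with 2 mm of play all round. Beside a part fingertips can go down to the tray's top, 18 mm above the work surface.
- beam (a point): Point on the axis of the 10 mm thick light beam, midway between lamp and screen, 95 mm above the work surface. x: along the beam, level, from lamp to screen; z: up; y: level, across the beam. The lamp's front (black ring 41 mm across, lit 10 mm aperture) is 60 mm away on the -x side, the screen's face 67 mm away on the +x side.
- tester: Prism tester fixed to the bench; origin on the work surface below the beam point, same axes. Aluminium rail, top 20 mm up; on posts a lamp (top 121 mm up, reaching back to x = -145 mm) and a framed white screen 70 x 70 mm (top 130 mm up). Only the rail lies between lamp and screen. A lamp driver box 80 x 50 x 36 mm stands beside the rail at x = -105, y = 68 mm.
- amber_mid (a point): Centre of an amber-brown glass block in the tray, same shape and size as the prism, not wanted; leave alone.
- barrel_mid (a point): Centre of a black lens barrel in the tray, 22 mm across, 24 mm tall; leave alone.
- lens_mid (a point): Centre of a brass-mounted lens in the tray, 22 mm across, 12 mm tall; leave alone.
- sink_mid (a point): Centre of a copper heat sink in the tray, 24 x 21 x 18 mm; leave alone.
- driver_grip (a point): Handle of a red screwdriver lying on the bench, 180 mm long; leave alone.
- wash_mid (a point): Point 50 mm up the axis of a white wash bottle, 50 mm across, 130 mm tall, on the bench; leave alone.
- drive_mid (a point): Centre of a scrapped hard drive lying on the bench, 147 x 102 x 26 mm; leave alone.

How it is judged:
By the outcome, as a careful person would: the job done as asked, in the order asked, and still so for the second after the job is handed in, while the arm keeps its last pose, push and grip.
It also fails if it takes over 40 s, if anything falls off the work surface, if the arm or the gripper's body presses on something with over 40 N, if the wrist force passes 120 N, or if a joint passes its speed limit or range.

### The arm

A 6-joint arm with a two-finger parallel gripper is mounted at the origin on the work surface. World frame = base frame: x ahead of the robot, y to its left, z up, the work surface at z = 0. Lengths are in mm, angles in rad, forces in N, time in s.
With the tool pointing down it reaches from about 300 to 875 mm from the base axis. Payload 6.4 kg.
Tool frame: the origin (TCP) lies on the centre line of the jaws, within the pads' length; the fingertips stand 19 mm ahead of it and the grasp point (between the pads) is the TCP; z points along the fingers, y is the line along which they close (so a half turn about z gives the same grasp; the last joint's range is limited). The gripper opens to 85 mm and grips with 20 to 120 N. Pads are 22 mm wide; open, the fingers measure 114 mm over their backs; the gripper's body (76 mm by 85 mm) begins 54 mm behind the grasp point. The pads swing forward as they close: fully open they stand 13 mm farther back than shut.
Start: joints at [-1.494, 0.181, 1.607, -0, 1.354, -0.206], TCP at [160.467, -552.17, 250.288] pointing down, gripper open.
Joint ranges: [-2.99, 2.99], [-0.89, 2.07], [0.3, 2.58], [-1.14, 4.28], [0, 2.63], [-3.12, 3.12]. Speed limits (rad/s): [2.57, 2.57, 3.01, 3.14, 3.14, 3.14].

### API

Orientations are given as a rotation vector (axis times angle).
In Python, from plant import manip, eyes gives the robot as it stands. The module is installed in compiled form; this text tells all that it offers.
- The arm moves only by the shell command python3 -m handwheel 'ROWS'. ROWS is JSON, a list of rows, each a list of 3 entries, a list of its own where there are three numbers: the shift along the tool's x, y, z scaled (see below), then the turn, a rotation vector about the tool's x, y, z scaled (see below), then the opening, from 0 (shut) to 1 (fully open). In form: [[[x, y, z], [rx, ry, rz], jaw], ...]. A call has 1 to 8 rows; each row is the pose to reach, as a shift and turn from the pose commanded when the call began, along the tool's axes at that moment, turning the shorter way round; what a row does not reach only later rows make up. The controller multiplies each number of a shift by 0.2 m and each number of a turn by 180 degrees. A row lasts 1/12 s, in which the tool goes at most 41.7 mm and 7.16 degrees, less where a joint would pass 70% of its speed; a pose out of reach is approached as far as the arm can. A call with a number of a shift or a turn outside -1 to 1 is refused whole. A call with a gripper value outside its range is refused whole. The fingers move at their own pace and stop on an object; the grip force is fixed at half the most. Time passes only in rows, so rows that repeat a pose let the fingers close. It gives the time, the measured TCP pose, the force, the opening and the grip force at its end, in the units of the state.
- manip.sense(): the state, without advancing time (a new reading comes with each control period).
- eyes.snapshot(name): name is "scene" or "side" or "wrist"; returns a dict with "img" (384x512x3 uint8, red, green, blue), "depth" (384x512 float32, mm along the optical axis (not along the pixel's ray), 0 where there is no reading), "K" (3x3 intrinsics, pixels), "eye" and "attitude" of the camera in the world; the wrist camera has in their place "mount" (4x4, takes a point from camera to tool coordinates, whose origin is the TCP and whose axes are the flange's). Camera axes: x right, y up, looking along -z (the intrinsics and any distortion apply to the point x, -y, -z); pixel columns grow to the right and rows downward; lengths in mm; the calibration is good to about 2 mm. A picture is of the moment at which its call begins: read the wrist's pose just before it.
- manip.close_job(): hands the job in; it is judged then, once.
The state is a dict: "time_s": time; "joint_positions": joint angles; "dq": joint speeds; "joint_efforts": joint torques, N m; "position": TCP position; "eef_rot": TCP orientation; "force": force on the tool from outside, world axes, zero at the start; "ft_torque": the same for the moment, N m; "opening": finger opening in mm; "grasp_force": force on a finger pad.
Only numpy, scipy, OpenCV 4.12 (cv2) and the standard library are available. Lean on these libraries where they do the work, as an engineer would, in place of code of your own. Each camera call takes 0.05 s, during which the arm holds its last target. There are 200 camera calls.

## Working session

There is one attempt and no reset: what is moved stays moved. The work goes in short steps, Python scripts to look and compute and a shell command to move; the robot and the scene stay as the last step left them, time stands still between calls to the robot, and variables do not carry over. Pictures are saved under pics/ and viewed, at most 12 in all, crops included, and the job is handed in when it is done.

```bash
mkdir -p pics
cat > h.py <<'E'
import numpy as np, cv2
from scipy.spatial.transform import Rotation as R
from plant import manip, eyes
def cam(name):
    s=manip.sense(); d=eyes.snapshot(name); K=np.array(d["K"])
    if name=="wrist":
        T=np.eye(4);T[:3,:3]=R.from_rotvec(s["eef_rot"]).as_matrix();T[:3,3]=s["position"]
        M=T@np.array(d["mount"])
    else:
        M=np.eye(4);a=np.array(d["attitude"]);M[:3,:3]=a if a.shape==(3,3) else R.from_rotvec(a).as_matrix() if a.size==3 else np.nan
        M[:3,3]=d["eye"]
    return d,K,M
def ray(K,M,u,v):
    p=np.array([(u-K[0,2])/K[0,0],-(v-K[1,2])/K[1,1],-1.]);return M[:3,3],M[:3,:3]@p
def plane(K,M,u,v,z):
    o,r=ray(K,M,u,v);return o+r*(z-o[2])/r[2]
def dpt(d,K,M,u,v):
    o,r=ray(K,M,u,v);return o+r*d["depth"][int(round(v)),int(round(u))]
def proj(K,M,P):
    p=M[:3,:3].T@(np.array(P,float)-M[:3,3]);return np.array([K[0,2]+K[0,0]*p[0]/-p[2],K[1,2]-K[1,1]*p[1]/-p[2]])
def save(name,img): cv2.imwrite("pics/"+name+".png",img[...,::-1])
E
python3 - <<'E'
from h import *
print(manip.sense())
for n in ["scene","side","wrist"]:
    d=eyes.snapshot(n); save(n+"0",d["img"]); print(n,{k:v for k,v in d.items() if k not in("img","depth")})
E
```

```text
{'time_s': 0.0, 'joint_positions': array([-1.49429268e+00,  1.81564517e-01,  1.60798576e+00,  5.49641199e-06,
        1.35379386e+00, -2.06273169e-01]), 'dq': array([-1.47371207e-03, -1.21406826e-03, -9.32907910e-04,  1.29035263e-05,
        3.33363811e-05,  1.42292723e-03]), 'joint_efforts': array([ 1.11530717e-03, -4.44869971e+01, -3.51333153e+01, -1.82551657e-04,
        9.06448171e-03, -7.70507796e-06]), 'position': array([ 160.43187104, -551.6358594 ,  249.38167147]), 'eef_rot': array([-3.10851388e+00, -4.42458247e-01, -1.86695674e-04]), 'force': array([-1.33957138,  0.34540238,  0.82711763]), 'ft_torque': array([ 0.0015113 ,  0.01881145, -0.00622584]), 'grasp_force': 0.0, 'opening': 85.53385543164923}
scene {'K': array([[473.08998355,   0.        , 250.29081523],
       [  0.        , 473.08998355, 194.21621753],
       [  0.        ,   0.        ,   1.        ]]), 'eye': array([1118.49587625, -896.11304423,  809.60292327]), 'attitude': array([0.93546314, 0.29789496, 0.58941147])}
side {'K': array([[495.94091908,   0.        , 257.74650034],
       [  0.        , 495.94091908, 193.94458746],
       [  0.        ,   0.        ,   1.        ]]), 'eye': array([ -31.51812197, 1172.29873668,  807.27388055]), 'attitude': array([ 0.31444789, -1.41491292, -2.35962427])}
wrist {'K': array([[306.50286214,   0.        , 253.43878225],
       [  0.        , 306.50286214, 192.21351604],
       [  0.        ,   0.        ,   1.        ]]), 'mount': array([[ 1.39605937e-04,  9.65365672e-01,  2.60900557e-01,
         6.54424046e+01],
       [ 9.99999968e-01, -7.95490339e-05, -2.40750832e-04,
         8.65492515e-01],
       [-2.11658201e-04,  2.60900582e-01, -9.65365652e-01,
        -1.24430721e+02],
       [ 0.00000000e+00,  0.00000000e+00,  0.00000000e+00,
         1.00000000e+00]])}
```

View pics/scene0.png

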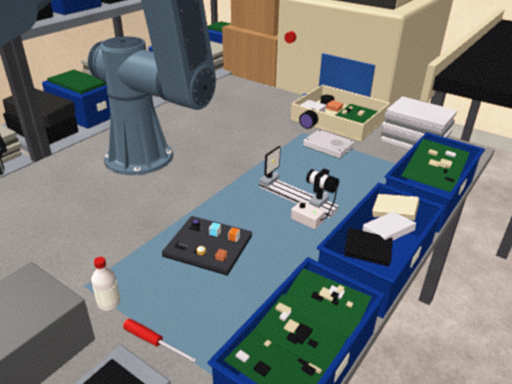

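View pics/side0.png

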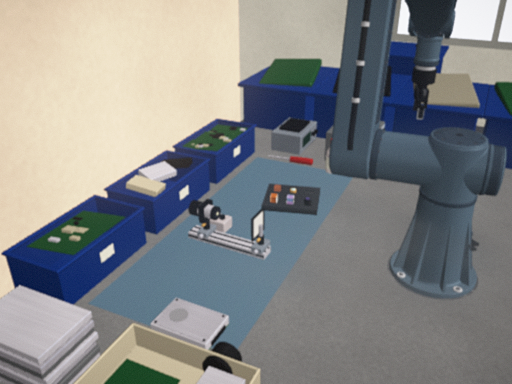

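View pics/wrist0.png

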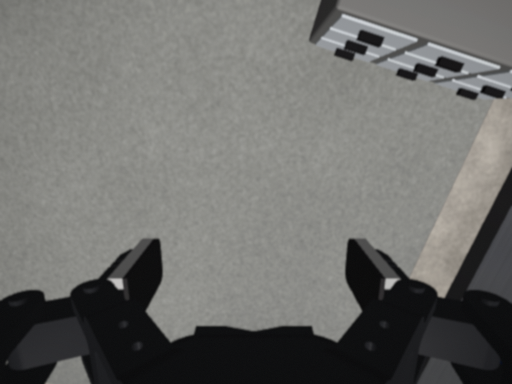

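The scene view shows the tray centred near (208,243), with the prism at about (215,229), the lamp at (322,183), the screen at (272,162) and the driver box at (308,213). In the side view the tray is near (292,199), the lamp near (207,210) and the screen near (258,225). The wrist view shows only floor and some other equipment.

Run:
```python
from h import *
d,K,M=cam("scene")
print(M[:3,:3]@[0,0,-1])
hsv=cv2.cvtColor(d["img"],cv2.COLOR_RGB2HSV)
# cyan-ish prism
m=cv2.inRange(hsv,(85,60,150),(110,255,255)); m[:200]=0;m[280:]=0;m[:,:160]=0;m[:,260:]=0
n,l,st,c=cv2.connectedComponentsWithStats(m); print(st[1:],c[1:])
u,v=c[1:][st[1:,4].argmax()]; print("prism",dpt(d,K,M,u,v),plane(K,M,u,v,30))
for n,(u,v) in dict(t1=(193,217),t2=(252,236),t3=(236,272),t4=(163,249),a=(234,234),b=(220,255)).items(): print(n,plane(K,M,u,v,18).round(),dpt(d,K,M,u,v).round())
for n,(u,v) in dict(lamp=(316,183),lampback=(330,180),screen=(272,162),box=(308,211),drive=(330,143),wash=(105,290)).items(): print(n,dpt(d,K,M,u,v).round())
```

```text
[-0.48377884  0.66541153 -0.56849409]
[[ 160  200  100   80 3701]
 [ 209  222   11   15  104]] [[218.73601729 240.80680897]
 [213.79807692 228.54807692]]
prism [ 507.05953314 -190.37428179   20.17158359] [ 514.67191269 -199.16072601   30.        ]
t1 [ 385. -153.   18.] [ 385. -154.   18.]
t2 [ 562. -121.   18.] [ 551. -105.    2.]
t3 [ 611. -252.   18.] [ 600. -239.    2.]
t4 [ 414. -297.   18.] [ 399. -285.    1.]
a [ 520. -143.   18.] [ 535. -162.   38.]
b [ 542. -228.   18.] [ 551. -238.   30.]
lamp [627.  84. 102.]
lampback [659. 103. 114.]
screen [462. 114.  95.]
box [635.  38.  37.]
drive [488. 436.  28.]
wash [ 451. -501.   64.]
```

```bash
cat >> h.py <<'E'
def togo(P,yaw):
    "yaw (deg) of tool x; tool down. gives shift/0.2m, turn/180deg in tool axes"
    s=manip.sense();Rt=R.from_rotvec(s["eef_rot"]);c,sn=np.cos(np.radians(yaw)),np.sin(np.radians(yaw))
    D=R.from_matrix(np.array([[c,sn,0],[sn,-c,0],[0,0,-1]]))
    print("shift",(Rt.inv().apply(np.array(P)-s["position"])/200).round(3),"turn",(np.degrees((Rt.inv()*D).as_rotvec())/180).round(4))
E
python3 - <<'E'
from h import *
d,K,M=cam("scene"); print(plane(K,M,213.8,228.5,30),dpt(d,K,M,213.8,228.5))
togo([490,-200,240],12)
E
```

```text
[ 472.72090809 -168.6376647    30.        ] [ 478.69866625 -175.37170071   37.2165661 ]
shift [ 2.073 -1.23   0.051] turn [-0.0002 -0.      0.0233]
```

```bash
T='[[[0.2,-0.12,0],[0,0,0],0.6],[[0.4,-0.24,0],[0,0,0],0.6],[[0.6,-0.36,0],[0,0,0],0.6],[[0.8,-0.48,0],[0,0,0],0.6],[[1,-0.6,0],[0,0,0],0.6],[[1,-0.6,0],[0,0,0],0.6]]'
python3 -m handwheel '[[[0.15,-0.09,0],[0,0,0],0.6],[[0.32,-0.19,0],[0,0,0],0.6],[[0.5,-0.3,0],[0,0,0],0.6],[[0.68,-0.41,0],[0,0,0],0.6],[[0.85,-0.51,0],[0,0,0],0.6],[[1,-0.6,0],[0,0,0],0.6]]'
python3 -m handwheel '[[[0.18,-0.11,0],[0,0,0.01],0.6],[[0.36,-0.22,0],[0,0,0.02],0.6],[[0.54,-0.33,0],[0,0,0.023],0.6],[[0.72,-0.44,0],[0,0,0.023],0.6],[[0.88,-0.54,0.02],[0,0,0.023],0.6],[[0.97,-0.6,0.04],[0,0,0.023],0.6],[[1,-0.62,0.05],[0,0,0.023],0.6],[[1,-0.62,0.05],[0,0,0.023],0.6]]'
python3 - <<'E'
from h import *
s=manip.sense();print(s["time_s"],s["position"],s["opening"])
d,K,M=cam("wrist");save("w1",d["img"])
np.savez("w1.npz",img=d["img"],depth=d["depth"],K=K,M=M)
E
```

```text
time_s: 0.75
position: [320.3, -379.0, 250.3]
eef_rot: [-3.11, -0.443, -0.001]
force: [0.5, -0.2, -0.7]
opening: 51.1
grasp_force: 0.0
time_s: 1.42
position: [476.9, -204.7, 239.6]
eef_rot: [-3.123, -0.335, 0.001]
force: [-0.7, 0.5, 0.7]
opening: 51.2
grasp_force: 0.0
1.4167 [ 476.9488486  -204.66600162  239.62246908] 51.19649413747062
```

View pics/w1.png

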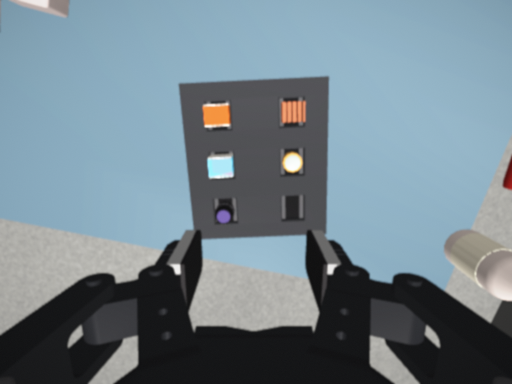

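The tray shows three rows by two columns, with the blue prism at (221,166), amber at (217,115), the heat sink at (293,111), the lens at (292,162), the barrel at (224,213) and an empty pocket at (291,207). I can't tell which ends are white at this scale, so I'll zoom in and fit the tray.

Run:
```python
from h import *
z=np.load("w1.npz");img,K,M=z["img"],z["K"],z["M"]
save("w1c",cv2.resize(img[95:240,180:335],None,fx=5,fy=4,interpolation=cv2.INTER_CUBIC)[:600])
hsv=cv2.cvtColor(img,cv2.COLOR_RGB2HSV)
m=cv2.inRange(hsv,(0,0,0),(180,80,110));m[240:]=0
m=cv2.morphologyEx(m,cv2.MORPH_CLOSE,np.ones((25,25)))
cs,_=cv2.findContours(m,cv2.RETR_EXTERNAL,cv2.CHAIN_APPROX_NONE);c=max(cs,key=cv2.contourArea)
q=cv2.approxPolyDP(c,8,True)[:,0];print(q)
P=np.array([plane(K,M,*p,18)[:2] for p in c[:,0]],np.float32);print(cv2.minAreaRect(P))
m=cv2.inRange(hsv,(85,60,215),(110,255,255));m[:140]=0;m[190:]=0;m[:,:200]=0;m[:,245:]=0
c=max(cv2.findContours(m,0,1)[0],key=cv2.contourArea);print(cv2.boundingRect(c),plane(K,M,221,166,38))
```

```text
[[327  77]
 [180  84]
 [192 201]
 [182 239]
 [325 239]]
((482.55780029296875, -204.2713623046875), (185.82421875, 174.47479248046875), 12.271074295043945)
(208, 158, 25, 19) [ 476.02053957 -169.91836723   38.        ]
```

View pics/w1c.png

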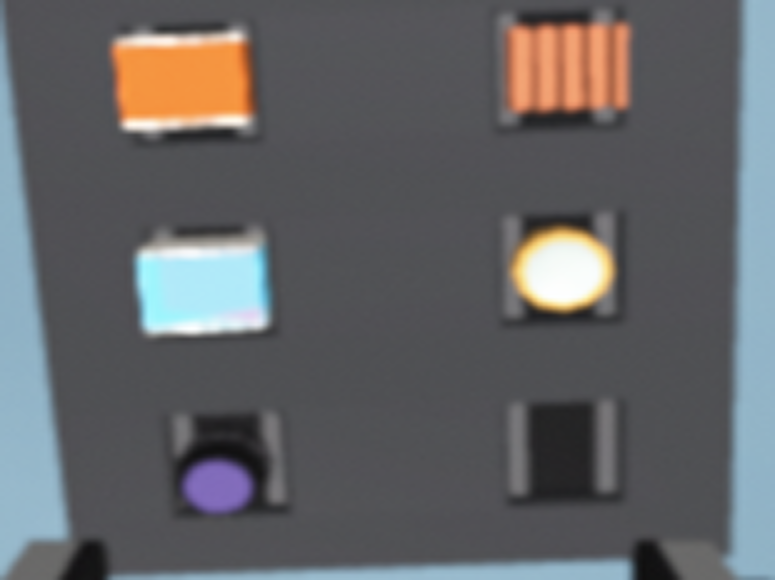

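The prism's white strips appear at the top and bottom of the crop (about (200,245) and (200,325)), which is along the tool's x. That is not the axis the text leads me to expect, so I'll look again from nearer before choosing a grasp direction.

Run:
```python
from h import *
togo([476,-170,130],12)
```

```text
shift [ 0.037 -0.176  0.55 ] turn [-0.0001  0.0003  0.0009]
```

```bash
python3 -m handwheel '[[[0.02,-0.09,0.15],[0,0,0],0.6],[[0.037,-0.176,0.33],[0,0,0],0.6],[[0.037,-0.176,0.48],[0,0,0],0.6],[[0.037,-0.176,0.55],[0,0,0],0.6],[[0.037,-0.176,0.55],[0,0,0],0.6]]'
python3 - <<'E'
from h import *
s=manip.sense();print(s["position"])
d,K,M=cam("wrist")
np.savez("w2.npz",img=d["img"],depth=d["depth"],K=K,M=M)
p=proj(K,M,[476,-170,38]).astype(int);print(p)
img=d["img"][max(p[1]-75,0):p[1]+75,p[0]-100:p[0]+100]
save("w2",cv2.resize(img,(800,600),interpolation=cv2.INTER_CUBIC))
E
```

```text
time_s: 1.88
position: [473.2, -170.2, 126.8]
eef_rot: [-3.12, -0.327, 0.009]
force: [0.1, -0.4, -0.5]
opening: 51.2
grasp_force: 0.0
[ 473.16378832 -170.19458621  126.7727256 ]
[253 198]
```

View pics/w2.png

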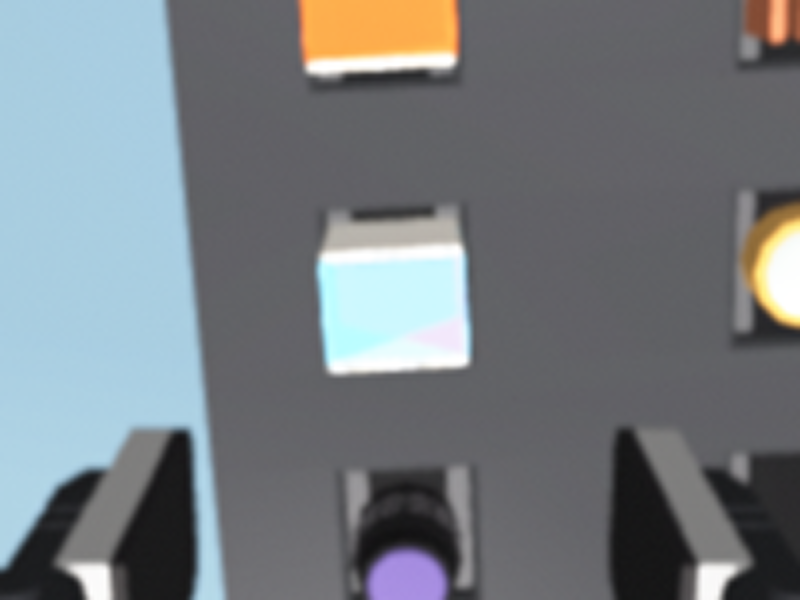

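The closer view settles it. The frosted ends face the tool's ±x direction: the white strips are at crop rows 250 and 367, with clear glass between columns 320 and 468. The jaws therefore have to close along what is now tool x, which needs a 90° turn. Next I'll measure the prism exactly.

Run:
```python
from h import *
C=[]
for f,(u0,u1,v0,v1),ctr in [("w1.npz",(204,238,145,185),0),("w2.npz",(220,282,165,222),0)]:
    z=np.load(f);img,K,M=z["img"],z["K"],z["M"]
    g=img[v0:v1,u0:u1].max(2); print(f,g[:, (u1-u0)//2]) 
    m=(g>195).astype(np.uint8); c=max(cv2.findContours(m,0,1)[0],key=cv2.contourArea)[:,0]+[u0,v0]
    P=np.array([plane(K,M,*p,38)[:2] for p in c],np.float32);r=cv2.minAreaRect(P);print(r)
    pc=proj(K,M,[*r[0],38]);C.append((K,M,pc));dep=z["depth"][int(pc[1]),int(pc[0])]
    print("depth pt",(ray(K,M,*pc)[0]+ray(K,M,*pc)[1]*dep).round(1))
A=[];b=[]
for K,M,p in C:
    o,r=ray(K,M,*p);r/=np.linalg.norm(r);Q=np.eye(3)-np.outer(r,r);A.append(Q);b.append(Q@o)
print("tri",np.linalg.solve(sum(A),sum(b)))
z=np.load("w2.npz");K,M=z["K"],z["M"]
for n,p in dict(TL=(320,247),TR=(463,240),BR=(469,364),BL=(328,374)).items(): print(n,plane(K,M,153+p[0]/4,123+p[1]/4,38).round(1))
print(manip.sense()["joint_positions"].round(3))
```

```text
w1.npz [ 84  85  85  84  85  82  70  57  73 115 151 183 228 247 250 249 249 249
 249 249 249 249 249 249 249 249 249 249 250 250 249 245 221 139  76  77
  82  83  83  84]
((475.14886474609375, -168.96762084960938), (22.926233291625977, 26.205965042114258), 12.262101173400879)
depth pt [ 475.5 -169.1   39.7]
w2.npz [102 102 102 101 102 101 102 102  99  87  69  59  90 140 174 184 185 184
 186 206 240 251 253 254 254 254 254 254 254 254 254 254 254 254 254 254
 254 254 254 254 254 254 254 254 254 254 254 254 255 255 216 119  99 102
 102 102 102]
((474.7642822265625, -168.57423400878906), (23.779306411743164, 26.566896438598633), 15.490763664245605)
depth pt [ 475.1 -168.5   39.1]
tri [ 474.82061056 -168.76229066   37.44700296]
TL [ 482.9 -153.7   38. ]
TR [ 489.5 -178.5   38. ]
BR [ 466.9 -184.7   38. ]
BL [ 459.5 -159.7   38. ]
[-0.581  0.176  1.881 -0.     1.088  0.781]
```

```bash
python3 -m handwheel '[[[0,0,0],[0,0,-0.03],0.42],[[0,0,0],[0,0,-0.07],0.42],[[0,0,0],[0,0,-0.11],0.42],[[0,0,0],[0,0,-0.15],0.42],[[0,0,0],[0,0,-0.19],0.42],[[0,0,0],[0,0,-0.23],0.42],[[0,0,0],[0,0,-0.27],0.42]]'
python3 -m handwheel '[[[0,0,0],[0,0,-0.04],0.42],[[0,0,0],[0,0,-0.08],0.42],[[0,0,0],[0,0,-0.12],0.42],[[0,0,0],[0,0,-0.16],0.42],[[0,0,0],[0,0,-0.2],0.42],[[0,0,0],[0,0,-0.23],0.42],[[0,0,0],[0,0,-0.23],0.42],[[0,0,0],[0,0,-0.23],0.42]]'
python3 - <<'E'
from h import *
d,K,M=cam("wrist");d,K,M=cam("wrist");s=manip.sense();print(s["position"],s["dq"].round(3))
np.savez("w3.npz",img=d["img"],depth=d["depth"],K=K,M=M)
p=proj(K,M,[475,-168.7,38]).astype(int);print(p)
u0,u1,v0,v1=p[0]-32,p[0]+32,p[1]-30,p[1]+30
g=d["img"][v0:v1,u0:u1].max(2);m=(g>195).astype(np.uint8); c=max(cv2.findContours(m,0,1)[0],key=cv2.contourArea)[:,0]+[u0,v0]
P=np.array([plane(K,M,*q,38)[:2] for q in c],np.float32);r=cv2.minAreaRect(P);print(r)
togo([475,-168.7,110],103)
img=d["img"][p[1]-75:p[1]+75,p[0]-100:p[0]+100]
save("w3",cv2.resize(img,(800,600),interpolation=cv2.INTER_CUBIC))
E
```

```text
time_s: 2.52
position: [477.3, -172.4, 132.7]
eef_rot: [2.708, 1.585, 0.002]
force: [-0.3, 0.2, -0.1]
opening: 35.6
grasp_force: 0.0
time_s: 3.18
position: [477.1, -171.8, 132.0]
eef_rot: [1.984, 2.432, 0.0]
force: [0.7, -0.9, 0.1]
opening: 35.6
grasp_force: 0.0
[ 476.75050238 -171.1964766   131.33433195] [ 0.006  0.006  0.006 -0.001 -0.002 -0.009]
[251 195]
((474.51678466796875, -168.6282958984375), (22.822677612304688, 26.743743896484375), 15.604110717773438)
shift [ 0.014 -0.006  0.107] turn [ 0.0004  0.0004 -0.0076]
```

View pics/w3.png

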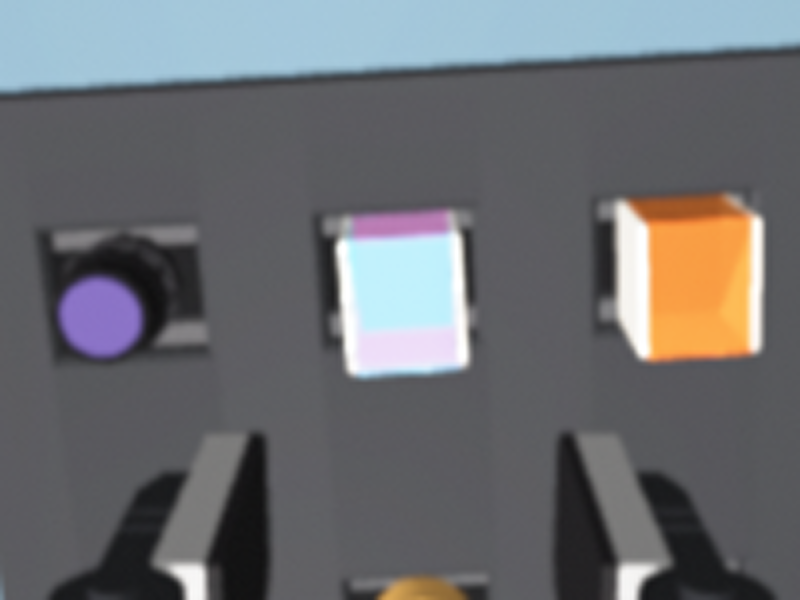

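The white ends are now at left and right (crop x 345 and 465, rows 235–375), between the open jaws. The prism's yaw is about 15.5°, so I'll align to it and descend.

Run:
```python
from h import *
s=manip.sense();print(s["position"],s["eef_rot"])
togo([474.6,-168.6,41],105.5)
```

```text
[ 476.75050238 -171.1964766   131.33433195] [1.98385643e+00 2.43371417e+00 1.87206301e-04]
shift [ 0.015 -0.008  0.452] turn [ 0.0004  0.0004 -0.0215]
```

```bash
python3 -m handwheel '[[[0.015,-0.008,0.08],[0,0,-0.0215],0.42],[[0.015,-0.008,0.18],[0,0,-0.0215],0.42],[[0.015,-0.008,0.27],[0,0,-0.0215],0.42],[[0.015,-0.008,0.3],[0,0,-0.0215],0.42],[[0.015,-0.008,0.3],[0,0,-0.0215],0.42],[[0.015,-0.008,0.3],[0,0,-0.0215],0.42]]'
python3 - <<'E'
from h import *
d,K,M=cam("wrist");d,K,M=cam("wrist");s=manip.sense();print(s["position"],s["dq"].round(3))
p=proj(K,M,[474.6,-168.6,38]).astype(int);print(p)
u0,u1,v0,v1=p[0]-45,p[0]+45,p[1]-45,p[1]+40
g=d["img"][v0:v1,u0:u1].max(2);m=(g>195).astype(np.uint8); c=max(cv2.findContours(m,0,1)[0],key=cv2.contourArea)[:,0]+[u0,v0]
P=np.array([plane(K,M,*q,38)[:2] for q in c],np.float32);r=cv2.minAreaRect(P);print(r)
togo([474.6,-168.6,40],105.5)
img=d["img"][p[1]-90:p[1]+150,p[0]-160:p[0]+160]
save("w4",cv2.resize(img,None,fx=2.5,fy=2.5,interpolation=cv2.INTER_CUBIC)[:600])
E
```

```text
time_s: 3.78
position: [474.4, -167.9, 70.7]
eef_rot: [-1.898, -2.503, -0.0]
force: [0.6, 0.5, 0.4]
opening: 35.9
grasp_force: 0.0
[ 475.04989482 -168.25785804   71.49855261] [ 0.    -0.006 -0.     0.    -0.003 -0.002]
[253 231]
((473.9982604980469, -166.4972381591797), (22.782329559326172, 31.181930541992188), 15.668293952941895)
shift [-0.001 -0.003  0.157] turn [0.0004 0.0005 0.001 ]
```

View pics/w4.png

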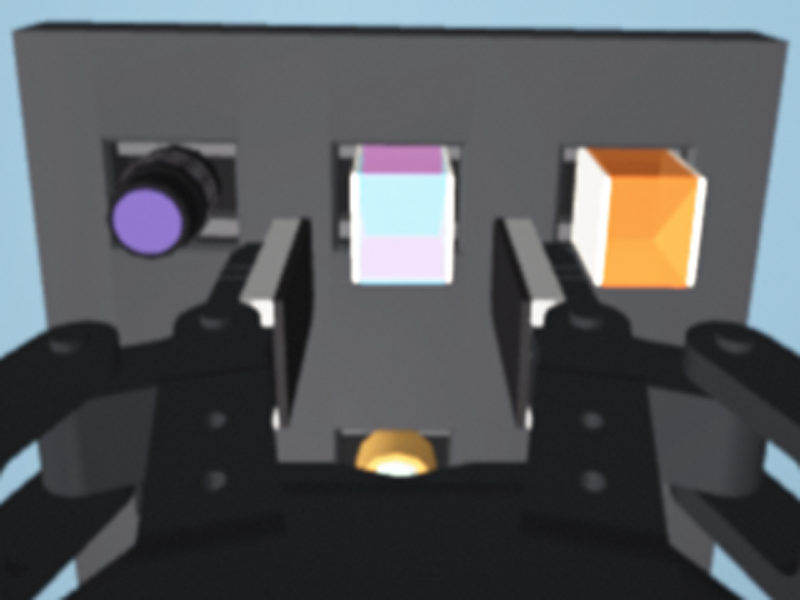

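The prism (crop 350–453 by 172–283) sits square and centred between the jaws, with the neighbours clear. Lowering and gripping next.

```bash
python3 -m handwheel '[[[0,-0.002,0.05],[0,0,0],0.42],[[0,-0.002,0.1],[0,0,0],0.42],[[0,-0.002,0.14],[0,0,0],0.42],[[0,-0.002,0.157],[0,0,0],0.42],[[0,-0.002,0.157],[0,0,0],0.42],[[0,-0.002,0.157],[0,0,0],0.42]]'
python3 -m handwheel '[[[0,0,0],[0,0,0],0.32],[[0,0,0],[0,0,0],0.26],[[0,0,0],[0,0,0],0.2],[[0,0,0],[0,0,0],0.1],[[0,0,0],[0,0,0],0.1],[[0,0,0],[0,0,0],0.1]]'
```

```text
time_s: 4.38
position: [473.5, -167.6, 38.4]
eef_rot: [-1.896, -2.503, 0.0]
force: [-0.1, 0.0, -0.0]
opening: 35.9
grasp_force: 0.0
time_s: 4.88
position: [474.3, -168.0, 39.5]
eef_rot: [1.896, 2.503, 0.0]
force: [-0.5, 1.1, 5.1]
opening: 20.6
grasp_force: 59.2
```

```bash
python3 -m handwheel '[[[0,0,-0.02],[0,0,0],0.1],[[0,0,-0.06],[0,0,0],0.1],[[0,0,-0.12],[0,0,0],0.1],[[0,0,-0.22],[0,0,0],0.1],[[0,0,-0.36],[0,0,0],0.1],[[0,0,-0.52],[0,0,0],0.1],[[0,0,-0.68],[0,0,0],0.1],[[0,0,-0.8],[0,0,0],0.1]]'
python3 -m handwheel '[[[0,0,-0.08],[0,0,0],0.1],[[0,0,-0.15],[0,0,0],0.1],[[0,0,-0.15],[0,0,0],0.1],[[0,0,-0.15],[0,0,0],0.1]]'
python3 - <<'E'
from h import *
s=manip.sense();print(s["position"],s["opening"],s["grasp_force"])
for n in ["scene","side"]:
    d,K,M=cam(n);np.savez(n+"1.npz",img=d["img"],depth=d["depth"],K=K,M=M)
    c=[proj(K,M,[550,100,60]),proj(K,M,[475,-168,215])];print(n,c)
    x,y=c[0].astype(int); a=cv2.resize(d["img"][y-70:y+70,x-80:x+80],(640,560),interpolation=cv2.INTER_CUBIC)
    save(n+"1",a);print(x-80,y-70)
E
```

```text
time_s: 5.55
position: [473.9, -167.7, 201.9]
eef_rot: [1.896, 2.503, 0.0]
force: [0.3, -1.1, -0.1]
opening: 20.3
grasp_force: 59.1
time_s: 5.88
position: [473.9, -167.7, 229.5]
eef_rot: [1.896, 2.503, 0.0]
force: [0.2, 0.0, -1.1]
opening: 20.2
grasp_force: 59.1
[ 473.85259327 -167.73915363  229.46515646] 20.24479121169721 59.09313440322876
scene [array([294.10234846, 183.857683  ]), array([212.08214286, 168.40787475])]
214 113
side [array([232.05442663, 223.85671871]), array([292.24276774, 145.49374507])]
152 153
```

View pics/scene1.png

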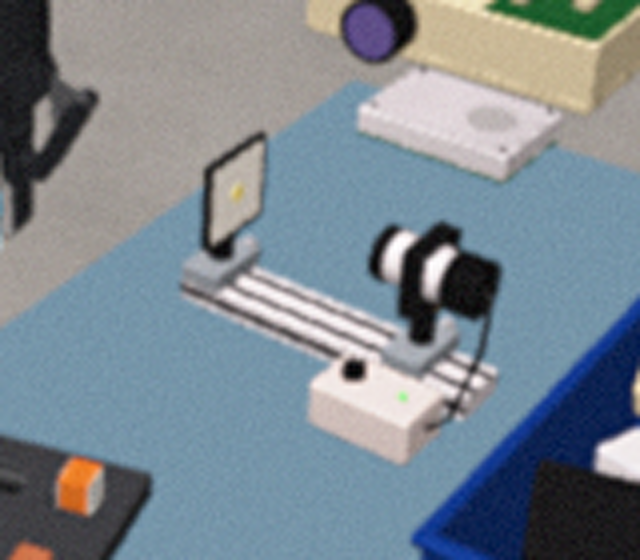

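The tester shows clearly: the beam spot on the screen is at crop (237,190), the lamp's front ring is near (390,250), and the rail lies between them. I'll take a coarse position from this and then look from above with the wrist camera.

Run:
```python
from h import *
z=np.load("scene1.npz");K,M=z["K"],z["M"]
B=plane(K,M,214+237/4,113+190/4,95);A=plane(K,M,214+390/4,113+250/4,95);print(A,B,np.linalg.norm(A-B),np.degrees(np.arctan2(*(B-A)[1::-1])))
d=(B-A)/np.linalg.norm(B-A);print("beam",(A+B)/2-d*3.5*1)
s=manip.sense();print(s["joint_positions"].round(2))
b=(A+B)/2-d*3.5
togo([b[0],b[1],260],np.degrees(np.arctan2(d[1],d[0]))-180)
```

```text
[592.87377934 119.81080754  95.        ] [460.20813364 123.04394741  95.        ] 132.7050366139107 178.60394446932753
beam [530.03991758 121.34210573  95.        ]
[-0.58  0.04  1.81  0.    1.29 -0.85]
shift [ 1.312  0.665 -0.16 ] turn [-8.00e-04  1.00e-04  5.95e-01]
```

```bash
python3 -m handwheel '[[[0.06,0.03,-0.02],[0,0,0.02],0.1],[[0.16,0.08,-0.05],[0,0,0.05],0.1],[[0.29,0.15,-0.08],[0,0,0.085],0.1],[[0.43,0.22,-0.11],[0,0,0.12],0.1],[[0.57,0.29,-0.14],[0,0,0.155],0.1],[[0.71,0.36,-0.16],[0,0,0.19],0.1],[[0.85,0.43,-0.16],[0,0,0.225],0.1],[[0.95,0.48,-0.16],[0,0,0.26],0.1]]'
python3 - <<'E'
from h import *
togo([530,121.3,260],-1.4)
E
```

```text
time_s: 6.65
position: [514.2, 43.6, 259.6]
eef_rot: [-2.737, -1.538, 0.002]
force: [0.0, 0.9, 0.3]
opening: 20.7
grasp_force: 59.1
shift [ 0.373 -0.135 -0.002] turn [-0.0006  0.0005  0.3336]
```

```bash
python3 -m handwheel '[[[0.08,-0.03,0],[0,0,0.035],0.1],[[0.16,-0.06,0],[0,0,0.073],0.1],[[0.24,-0.09,0],[0,0,0.11],0.1],[[0.31,-0.11,0],[0,0,0.15],0.1],[[0.36,-0.13,0],[0,0,0.188],0.1],[[0.37,-0.135,0],[0,0,0.226],0.1],[[0.37,-0.135,0],[0,0,0.264],0.1],[[0.37,-0.135,0],[0,0,0.3],0.1]]'
python3 -m handwheel '[[[0,0,0],[0,0,0.03],0.1],[[0,0,0],[0,0,0.034],0.1],[[0,0,0],[0,0,0.034],0.1],[[0,0,0],[0,0,0.034],0.1],[[0,0,0],[0,0,0.034],0.1]]'
python3 - <<'E'
from h import *
d,K,M=cam("wrist");d,K,M=cam("wrist");s=manip.sense();print(s["position"],s["eef_rot"],s["dq"].round(3))
np.savez("w5.npz",img=d["img"],depth=d["depth"],K=K,M=M)
save("w5",cv2.resize(d["img"],(800,600),interpolation=cv2.INTER_CUBIC))
E
```

```text
time_s: 7.32
position: [528.9, 118.9, 258.9]
eef_rot: [-3.139, -0.126, 0.006]
force: [0.1, -0.2, -0.3]
opening: 20.5
grasp_force: 59.1
time_s: 7.73
position: [529.7, 118.4, 260.4]
eef_rot: [-3.141, 0.03, 0.001]
force: [0.1, 0.7, -0.6]
opening: 20.1
grasp_force: 59.1
[529.82182598 118.36132537 260.71909209] [ 3.14139368e+00 -3.15762604e-02 -4.39384155e-04] [ 0.002 -0.003 -0.003  0.001 -0.     0.006]
```

View pics/w5.png

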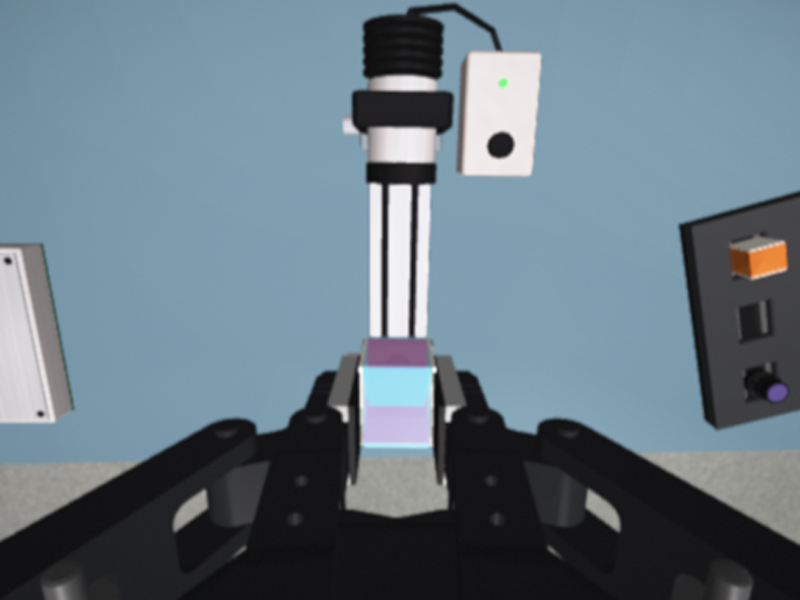

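The rail runs between the prism and the lamp (columns 370–430, rows 185–335). The lamp's front ring has its edge at row 182 (columns 367–435), and the prism sits squarely in the jaws at (397,405). Now to work out the beam frame.

Run:
```python
from h import *
z=np.load("w5.npz");img,D,K,M=z["img"],z["depth"],z["K"],z["M"]
g=img.astype(float).mean(2); hsv=cv2.cvtColor(img,cv2.COLOR_RGB2HSV)
L=[];Rr=[]
for v in range(124,210,3):
    r=np.where(hsv[v,225:290,1]<60)[0]+225   # rail unsaturated vs blue mat
    L.append(plane(K,M,r.min()-.5,v,20)[:2]);Rr.append(plane(K,M,r.max()+.5,v,20)[:2])
for n,P in (("L",L),("R",Rr)):
    P=np.array(P,np.float32);f=cv2.fitLine(P,cv2.DIST_HUBER,0,.01,.01).ravel()
    print(n,np.degrees(np.arctan(f[1]/f[0])),"y at x=530,600:",[f[3]+(x-f[2])*f[1]/f[0] for x in(530,600)])
# lamp ring
for v in (106,108,110,112,114,116,118):
    r=np.where(g[v,228:285]<60)[0]+228
    if len(r): print(v,r.min(),r.max(),[plane(K,M,u,v,95).round(1)[:2] for u in(r.min()-.5,r.max()+.5)])
print("front col",g[106:124,256].round(),"depth",D[106:124:2,256])
e=[dpt(z,K,M,256,v).round(1) for v in range(104,120,2)];print(e)
# prism in tool frame
s=manip.sense();T=R.from_rotvec(s["eef_rot"]);zt=s["position"][2]-1.5
Q=[T.inv().apply(plane(K,M,u/1.5625,v/1.5625,zt)-s["position"]).round(1) for u,v in((362,367),(433,367),(433,446),(362,446))];print(Q)
z=np.load("scene1.npz");K,M,im,D=z["K"],z["M"],z["img"],z["depth"]
h=cv2.cvtColor(im,cv2.COLOR_RGB2HSV);m=cv2.inRange(h[145:178,262:284],(20,50,120),(35,255,255));ys,xs=np.nonzero(m);u,v=xs.mean()+262,ys.mean()+145
print("spot",len(xs),u,v,plane(K,M,u,v,95),dpt(z,K,M,u,v))
```

```text
L -2.0004706 y at x=530,600: [np.float32(138.94766), np.float32(136.50262)]
R -1.8607981 y at x=530,600: [np.float32(91.623215), np.float32(89.349014)]
106 235 278 [array([598.7, 133.2]), array([597.9,  93.2])]
108 235 278 [array([596.9, 133.3]), array([596.1,  93.2])]
110 235 277 [array([595.2, 133.4]), array([594.4,  94.1])]
112 235 277 [array([593.4, 133.4]), array([592.6,  94.1])]
114 235 277 [array([591.6, 133.5]), array([590.9,  94.1])]
116 241 277 [array([589.7, 128.1]), array([589.1,  94.1])]
118 245 266 [array([587.9, 124.4]), array([587.5, 104.2])]
front col [ 30.  32.  32.  31.  33.  31.  31.  31.  30.  29.  40.  94. 184. 236.
 241. 240. 239. 239.] depth [258.29333 258.15707 258.14566 259.19098 262.2953  260.63248 267.4895
 354.7106  354.74524]
[array([599.7, 113.8, 116.1]), array([598.1, 113.9, 116.7]), array([596.5, 113.9, 117.2]), array([594.8, 113.9, 117.7]), array([593.2, 113.9, 117.1]), array([591.5, 114. , 114.3]), array([589.9, 114. , 116.5]), array([588.1, 114. , 109.8])]
[array([12.2, -8.7,  1.5]), array([12.2, 11.4,  1.5]), array([-13.1,  11.9,   1.5]), array([-13.1,  -9.1,   1.5])]
spot 13 273.0 161.0 [461.25018293 120.18766026  95.        ] [462.43170249 118.36067353  96.28462969]
```

Run:
```python
from h import *
togo([530,116.5,109.5],-1.93)
```

```text
shift [0.001 0.009 0.756] turn [0.     0.0001 0.0043]
```

```bash
python3 -m handwheel '[[[0.001,0.009,0.04],[0,0,0.0043],0.1],[[0.001,0.009,0.12],[0,0,0.0043],0.1],[[0.001,0.009,0.24],[0,0,0.0043],0.1],[[0.001,0.009,0.38],[0,0,0.0043],0.1],[[0.001,0.009,0.52],[0,0,0.0043],0.1],[[0.001,0.009,0.64],[0,0,0.0043],0.1],[[0.001,0.009,0.72],[0,0,0.0043],0.1],[[0.001,0.009,0.756],[0,0,0.0043],0.1]]'
python3 -m handwheel '[[[0,0,0],[0,0,0],0.1],[[0,0,0],[0,0,0],0.1],[[0,0,0],[0,0,0],0.1],[[0,0,0],[0,0,0],0.1]]'
python3 - <<'E'
from h import *
a=[]
for n in ["scene","side"]:
    d,K,M=cam(n);np.savez(n+"2.npz",img=d["img"],depth=d["depth"],K=K,M=M)
    x,y=proj(K,M,[530,116.5,95]);print(n,x,y);x,y=int(x),int(y)
    a.append(cv2.resize(d["img"][y-45:y+45,x-60:x+60],(400,300),interpolation=cv2.INTER_CUBIC));print(x-60,y-45)
d,K,M=cam("wrist");np.savez("w6.npz",img=d["img"],depth=d["depth"],K=K,M=M)
print(manip.sense()["position"])
b=np.hstack(a);w=cv2.resize(d["img"][:300],None,fx=1,fy=1);w=np.hstack([w,np.zeros((300,288,3),np.uint8)])
save("c2",np.vstack([b,w]))
togo([530,116.5,109.5],-1.93)
E
```

```text
time_s: 8.5
position: [527.9, 116.4, 106.3]
eef_rot: [3.141, -0.055, -0.008]
force: [-0.8, 0.2, -0.3]
opening: 20.6
grasp_force: 59.1
time_s: 8.83
position: [531.2, 116.6, 111.2]
eef_rot: [-3.141, 0.055, -0.004]
force: [0.8, -0.4, 0.1]
opening: 20.7
grasp_force: 59.1
scene 292.0140519926132 168.90834846621047
232 123
side 235.3428213926696 217.56167802976424
175 172
[530.69413843 116.65811602 110.69798118]
shift [-0.003  0.001  0.006] turn [-0.     -0.0006 -0.0003]
```

View pics/c2.png

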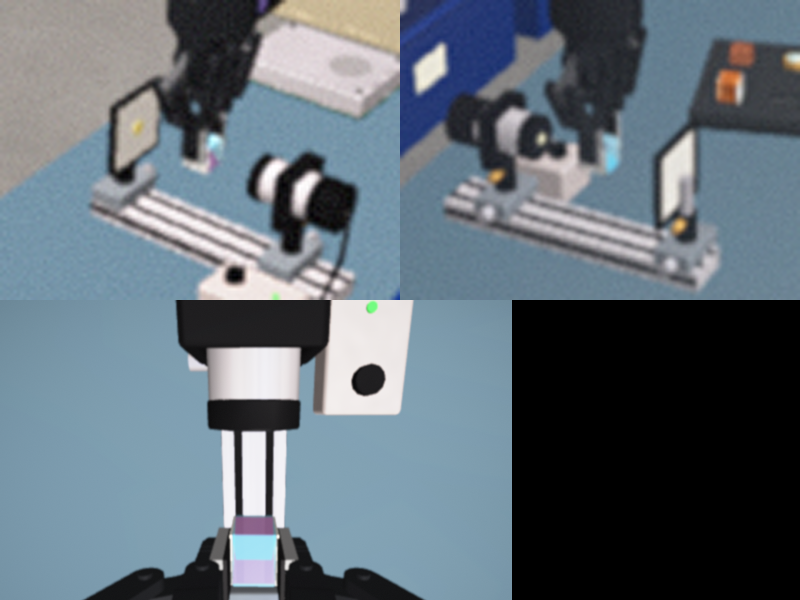

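The upper panels show the prism between the lamp and the screen, with the spot still on the screen at (137,127). In the wrist panel, the ring (columns 208–300), the rail (222–286) and the prism (231–277) line up to within a few pixels. I'll measure the offset between them in this one image.

Run:
```python
from h import *
z=np.load("w6.npz");img,K,M=z["img"],z["K"],z["M"]
s=manip.sense();T=R.from_rotvec(s["eef_rot"]);p0=s["position"]
tf=lambda u,v,h:T.inv().apply(plane(K,M,u,v,h)-p0)
g=img.astype(float).mean(2);hsv=cv2.cvtColor(img,cv2.COLOR_RGB2HSV)
for v in (108,114,120,126):
    r=np.where(g[v,195:312]<75)[0]+195;a,b=tf(r.min()-.5,v,95),tf(r.max()+.5,v,95);print("ring",v,r.min(),r.max(),a.round(1),b.round(1),"mid",((a+b)/2)[1].round(2))
print("front",g[122:136,256].round())
for v in (128,129,130,131): print(v,[tf(256,v,h)[0].round(1) for h in (95,115.5)])
for v in (140,165,190,205):
    r=np.where(hsv[v,215:295,1]<60)[0]+215;a,b=tf(r.min()-.5,v,20),tf(r.max()+.5,v,20);print("rail",v,"mid",((a+b)/2)[1].round(2),(b-a)[1].round(1))
for v in (242,250,270,280): print("prow",v,img[v,222:288].max(1))
for v in (216,233,234,235,236,284,286,287): print(v,img[v,254],tf(254,v,p0[2]-1.5)[0].round(1))
for n in ("scene2","side2"):
    z=np.load(n+".npz");K2,M2,im=z["K"],z["M"],z["img"]
    c=proj(K2,M2,[530.7,116.7,96]);x,y=c.astype(int);h=cv2.cvtColor(im,cv2.COLOR_RGB2HSV)[y-15:y+15,x-15:x+15]
    m=cv2.inRange(h,(80,90,170),(150,255,255));ys,xs=np.nonzero(m);print(n,"pred",c,"mask",len(xs),xs.mean()+x-15,ys.mean()+y-15)
```

```text
ring 108 208 299 [ 66.5 -19.3  15.8] [66.5 21.3 15.8] mid 1.01
ring 114 208 299 [ 63.9 -19.4  15.8] [64.  21.4 15.8] mid 1.01
ring 120 208 298 [ 61.4 -19.5  15.8] [61.4 21.1 15.8] mid 0.79
ring 126 209 298 [ 58.7 -19.2  15.8] [58.7 21.2 15.8] mid 1.01
front [ 32.  32.  32.  32.  32.  32.  36.  48.  81. 153. 219. 239. 242. 241.]
128 [np.float64(57.9), np.float64(59.0)]
129 [np.float64(57.4), np.float64(58.6)]
130 [np.float64(57.0), np.float64(58.3)]
131 [np.float64(56.5), np.float64(57.9)]
rail 140 mid 1.06 45.9
rail 165 mid 1.06 46.9
rail 190 mid 1.07 46.5
rail 205 mid 1.44 46.4
prow 242 [ 98  99  97  84  52  25  25  83 193 242 241 245 248 246 245 245 245 245
 245 245 245 245 245 245 245 245 246 246 246 245 246 246 246 246 246 246
 246 246 246 246 246 246 245 246 246 246 246 246 246 246 246 248 249 242
 201 122  51  20  27  56  86  98  99  99  99  99]
prow 250 [ 98  90  65  36  19  17  20  71 185 240 236 240 244 245 246 246 246 246
 245 245 246 246 245 246 246 246 246 246 246 246 246 246 246 246 246 246
 246 246 246 246 246 246 246 246 246 246 246 246 246 246 245 244 244 242
 224 146
[... 296 characters left out ...]
64  65  75  96 110 100]
prow 280 [ 38  56  63  62  55  37  24  37  99 171 211 227 231 231 230 229 228 229
 229 229 229 230 232 233 233 233 233 233 233 233 233 233 234 233 234 233
 233 234 234 234 234 234 233 231 231 231 231 231 231 232 234 234 231 211
 168  88  27  20  37  57  64  64  54  33  21  20]
216 [147 159 176] 21.1
233 [144 112 151] 13.1
234 [152 148 187] 12.7
235 [159 193 229] 12.2
236 [161 220 242] 11.7
284 [194 228 241] -12.3
286 [128 164 179] -13.3
287 [ 91 104 112] -13.8
scene2 pred [292.27772741 168.66078616] mask 0 nan nan
side2 pred [235.07968986 217.23390364] mask 18 238.11111111111111 220.5<stdin>:17: RuntimeWarning: Mean of empty slice.
  ret = ret.dtype.type(ret / rcount)
```

Run:
```python
from h import *
s=manip.sense();print(s["position"])
z=np.load("w6.npz");K,M=z["K"],z["M"]
print("prism top z",np.median([dpt(z,K,M,u,v)[2] for u in range(238,270,4) for v in range(240,282,4)]),"rail",np.median([dpt(z,K,M,u,v)[2] for u in range(246,262,4) for v in range(150,200,5)]),"box",dpt(z,K,M,360,100)[2])
for n in ("scene2","side2"):
    z=np.load(n+".npz");K,M,im,D=z["K"],z["M"],z["img"],z["depth"];x,y=proj(K,M,[530.7,116.7,96]).astype(int)
    print(n);h=cv2.cvtColor(im,cv2.COLOR_RGB2HSV)
    for v in range(y-12,y+14): 
        print(v,' '.join('%3d/%3d/%3d'%tuple(im[v,u]) for u in range(x-6,x+8,2)))
togo([529.3,116.7,109.5],-1.93)
```

```text
[530.69413843 116.65811602 110.69798118]
prism top z 110.37010269082882 rail 20.94675345898503 box 35.49670842486
scene2
156  31/ 31/ 33  33/ 33/ 37  83/ 99/113  45/ 48/ 54  25/ 21/ 25  35/ 40/ 39  70/ 67/ 68
157  27/ 27/ 31  17/ 18/ 22  50/ 55/ 61  31/ 35/ 38  24/ 24/ 26  35/ 37/ 36 105/102/105
158  32/ 27/ 31  16/ 17/ 21  25/ 25/ 34  31/ 32/ 34  19/ 20/ 20  35/ 36/ 33  99/ 94/ 98
159  35/ 36/ 34  29/ 30/ 29  25/ 27/ 25  28/ 33/ 31  26/ 27/ 27  25/ 26/ 28  72/ 71/ 72
160  40/ 42/ 45  25/ 22/ 29  32/ 32/ 30  32/ 33/ 32  37/ 35/ 37  23/ 22/ 20  55/ 53/ 54
161  54/ 67/ 78  18/ 18/ 20  28/ 32/ 36  54/ 53/ 50  57/ 56/ 60  24/ 22/ 23  58/ 61/ 59
162  86/106/121  27/ 24/ 28  31/ 30/ 32 100/ 96/ 96  82/ 90/ 93  57/ 65/ 67  63/ 65/ 65
163  83/106/122  29/ 29/ 32  36/ 36/ 37 130/127/127 113/132/144 140/170/182 107/109/110
164  88/111/125  24/ 28/ 29  39/ 38/ 40 131/127/128 138/177/188 208/249/255 152/169/173
165  81/101/115  31/ 29/ 35  34/ 33/ 37 134/132/128 144/185/200 195/243/251 167/198/202
166  77/ 93/105  26/ 27/ 30  41/ 41/ 44 145/144/141 162/200/215 154/216/232 158/186/195
167  73/ 89
[... 2962 characters left out ...]
 103/135/157 108/129/147
224 196/184/184 174/171/172 120/138/150 127/141/150 111/140/156 105/129/145 106/130/145
225 199/187/186 176/171/174 102/127/143 103/124/141  96/120/139 103/127/146 104/129/147
226 200/188/187 161/159/165 100/126/144 103/128/145 102/128/144 102/127/144 104/127/144
227 192/184/185 131/139/151  99/125/141 100/125/143 104/129/147  99/124/142 104/127/145
228 163/164/173 103/126/143 102/129/146 104/129/146 100/127/143 105/130/146 101/125/143
229 126/139/153 104/130/147 103/126/143 105/127/146 104/130/146 104/128/144 109/131/148
230 103/128/145 103/128/146 101/127/145 105/129/147 104/129/144 102/128/145 101/126/146
shift [-0.007  0.     0.006] turn [-0.     -0.0006 -0.0003]
```

```bash
python3 -m handwheel '[[[-0.003,0,0.003],[0,0,0],0.1],[[-0.003,0,0.003],[0,0,0],0.1],[[-0.003,0,0.003],[0,0,0],0.1],[[-0.003,0,0.003],[0,0,0],0.1],[[-0.003,0,0.003],[0,0,0],0.1],[[-0.003,0,0.003],[0,0,0],0.1],[[-0.003,0,0.003],[0,0,0],0.1],[[-0.003,0,0.003],[0,0,0],0.1]]'
python3 -c "
from h import *
togo([529.3,116.7,109.4],-1.93);print(manip.sense()['position'])"
```

```text
time_s: 9.65
position: [529.4, 116.6, 109.1]
eef_rot: [-3.141, 0.055, 0.0]
force: [0.2, 0.3, -0.2]
opening: 20.8
grasp_force: 59.1
shift [-0.001 -0.    -0.002] turn [-0.      0.     -0.0003]
[529.44329682 116.63572988 109.06116235]
```

```bash
python3 -m handwheel '[[[0,0,-0.001],[0,0,0],0.1],[[0,0,-0.001],[0,0,0],0.1],[[0,0,-0.001],[0,0,0],0.1],[[0,0,-0.001],[0,0,0],0.1]]'
python3 -c "
from h import *
print(manip.sense()['dq'].round(4));print(manip.close_job())"
```

```text
time_s: 9.98
position: [529.5, 116.6, 109.3]
eef_rot: [-3.141, 0.055, 0.0]
force: [-1.0, -0.5, -0.8]
opening: 20.5
grasp_force: 59.1
[ 0.0005 -0.0011 -0.0008  0.0001 -0.001  -0.001 ]
the job is handed in; nothing more can be done
None
```

Job handed in at 10 s: the prism is gripped by its frosted ends and held still in the beam, by my measurements about midway between lamp and screen and square to it, centred to within about 1 mm; no verdict came back.

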